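Lay out the goldsmith's bench for doming

TASK

Lay out the bench for doming: set the flat steel bench block flat on the middle of the square rubber pad, its sides square with the pad's, then stand the doming block (the cube with round hollows) upright on the middle of the bench block. Put the flat round tin, lid up, on the wooden base midway between the anvil and the mushroom stake, and lay the wooden ring clamp down on the bench behind the pad (on the side away from the robot), parallel to the pad's far edge, middle to middle and with a gap of about 40 mm between pad and clamp. Leave everything else on the bench where it is, and let go of everything at the end.

Things in the scene. Friction and masses are not known exactly. Their poses are not given: they have to be found in the camera images.
- block_centre (a point): centre of the bench block: a bare flat square steel slab, 56 x 56 mm and 20 mm high, 0.5 kg, lying flat and loose on the bench. The point is half-way up (10 mm above its underside); z up, x and y parallel to its sides
- dome_centre (a point): centre of the doming block: a bare steel cube of 40 mm with dark round hollows in its top and sides, 0.5 kg, loose. The point is the cube's middle, 20 mm above its underside; z up, x and y parallel to its sides
- tin_centre (a point): centre of the flat round lidded tin: aluminium, 54 mm across the lid, 52 mm below it, 24 mm high, 60 g, loose. The lid is its upper 10 mm. The point is half-way up (12 mm above its underside); z up
- clamp_centre (a point): centre of the ring clamp: a stubby dark wooden hand clamp lying flat, 132 mm long along its x axis (pale wedge at the -x end, grey leather jaws at the +x end), 26 mm wide along y, 24 mm high, with a brass band round its middle, 90 g, loose. The point is its middle, 12 mm above its underside; z up. Balance point within 3 mm of it
- pad: square black rubber pad fixed to the bench, 80 x 80 mm, 8 mm thick. Origin: centre of its underside, on the bench surface (top 8 mm above). x points across the pad to its far side, roughly away from the robot (yaw within 0.25 rad), y to the left, both parallel to its edges
- station: wooden base fixed to the bench, 280 mm long (its x, roughly away from the robot), 90 mm wide (y), 15 mm thick, with a steel horn anvil at the far (+x) end (it spans x = 60 to 136 mm, 77 mm high at the horn roots, its two horns reach y = -64 and +64 mm) and a round steel mushroom stake (60 mm across at its foot, 69 mm high) at the near end, centred at x = -100 mm. Origin: on the underside, midway between anvil and stake; the wood's top is 15 mm above it
- jar: bystander, leave alone: amber glass jar with black lid, 56 mm across, 75 mm high, loose; origin at the centre of its underside
- bowl: bystander, leave alone: small white ceramic bowl, 70 mm across the rim, 30 mm high, loose; origin at the centre of its underside
- loupe: bystander, leave alone: black round loupe, 34 mm across, 13 mm high, with a small steel tab to its +x (30 mm from the origin), loose; origin at the centre of its underside
- mallet: bystander, leave alone: small wooden mallet lying down, 155 mm long along its x, head 60 mm long across at x = 45 mm, handle to -x, 28 mm high, loose; origin on the bench, below the handle
Mind the look-alikes: they are no part of the job. Leave any orange look-alike of the part that bears tin_centre alone. Of the things that look like the part that bears clamp_centre, the smaller one is meant.

How it is judged:
By the outcome, as a careful person would: the job done as asked, in the order asked, and still so for the second after the job is handed in, with the robot touching nothing.
It also fails if it takes over 96 s, if anything falls off the work surface, if the arm or the gripper's body presses on something with over 40 N, if the wrist force passes 120 N, or if a joint passes its speed limit or range.

ROBOT

A 6-joint arm with a two-finger parallel gripper is mounted at the origin on the work surface. World frame = base frame: x ahead of the robot, y to its left, z up, the work surface at z = 0. Lengths are in m, angles in rad, forces in N, time in s.
With the tool pointing down it reaches from about 0.375 to 0.925 m from the base axis. Payload 5.7 kg.
Tool frame: the origin (TCP) lies midway between the tips of the shut fingers; the grasp point (between the pads) lies env.grip_depth behind it (env.grip_depth is the distance from the TCP to the grasp point, in m); z points along the fingers, y is the line along which they close (so a half turn about z gives the same grasp; the last joint's range is limited). The gripper opens to 88 mm and grips with 3 to 60 N. Pads are 20 mm wide; open, the fingers measure 115 mm over their backs; the gripper's body (75 mm by 178 mm) begins 61 mm behind the grasp point.
Start: joints at [-1.424, 0.359, 1.51, -0, 1.272, -0.115], TCP at [0.155, -0.58, 0.223] pointing down, gripper open.
Joint ranges: [-2.97, 2.97], [-1.01, 2.36], [0.21, 2.38], [-0.96, 4.11], [0.2, 2.71], [-2.98, 2.98]. Speed limits (rad/s): [2.39, 2.39, 3.14, 3.14, 3.14, 3.14].

INTERFACE

Orientations are given as a rotation vector (axis times angle).
In Python, from bench import monitor, snapshot, camera_params, finish_job, env gives the robot as it stands. The module is installed in compiled form; this text tells all that it offers.
- The arm moves only by the tool jog_arm, never from a script. Its argument "plan" is a list of rows, each an object of numbers: "rx", "ry", "rz": the turn, a rotation vector about the tool's x, y, z in rad; "x", "y", "z": the shift along the tool's x, y, z in units of 30 mm (1.0 is 30 mm); "hand": the finger opening in mm, from 0 to 87.8. In form: [{"rx": .., "ry": .., "rz": .., "x": .., "y": .., "z": .., "hand": ..}, ...]. A call has exactly 10 rows; each row is the pose to reach, as a shift and turn from the pose commanded when the call began, along the tool's axes at that moment; what a row does not reach only later rows make up. A row lasts 1/10 s, in which the tool goes at most 50 mm and 8.59 degrees, less where a joint would pass 70% of its speed; a pose out of reach is approached as far as the arm can. A call with a gripper value outside its range is refused whole. The fingers move at their own pace and stop on an object; "squeeze" is the grip in N (left out, the last holds). Time passes only in rows, so rows that repeat a pose let the fingers close, or fill a call up. It gives the time, the measured TCP pose, the force, the opening and the grip force at its end, in the units of the state.
- monitor.get_state(): the state, without advancing time (a new reading comes with each control period).
- snapshot(name): name is "side" or "top"; returns (picture, depth): 384x512x3 uint8, red, green, blue; 384x512 float32, m along the optical axis (not along the pixel's ray), 0 where there is no reading.
- camera_params(name): a dict with "intrinsics" (3x3 intrinsics, pixels), "rvec" (rotation vector, rad) and "tvec" (3), from world to camera coordinates, as OpenCV has them. Camera axes: x right, y down, z forward; pixel columns grow to the right and rows downward; lengths in m; the calibration is good to about 2 mm. A picture is of the moment at which its call begins. camera_params takes no time and is no camera call.
- finish_job(): hands the job in; it is judged then, once.
The state is a dict: "t": time; "qpos": joint angles; "qd": joint speeds; "joint_torque": joint torques, N m; "eef_pos": TCP position; "orientation": TCP orientation; "wrist_force": force on the tool from outside, world axes, zero at the start; "torque": the same for the moment, N m; "grip_width": opening from 0.0 (shut) to 1.0 (fully open); "grip_force": force on a finger pad.
Only numpy, scipy, OpenCV 4.12 (cv2) and the standard library are available. Lean on these libraries where they do the work, as an engineer would, in place of code of your own. Each camera call takes 0.05 s, during which the arm holds its last target. There are 200 camera calls.

## Working session

There is one attempt and no reset: what is moved stays moved. The work goes in short steps, Python scripts to look and compute and a tool call to move; the robot and the scene stay as the last step left them, time stands still between calls to the robot, and variables do not carry over. Pictures are saved under pics/ and viewed, at most 14 in all, crops included, and the job is handed in when it is done.

Besides the shell and the picture viewer there is one more tool, called after "Call:" in YAML: its name, and indented under it one key for each argument. jog_arm: Moves the arm, as the interface text tells. Its arguments: {"type":"object","properties":{"plan":{"type":"array","items":{"type":"object","properties":{"rx":{"type":"number"},"ry":{"type":"number"},"rz":{"type":"number"},"x":{"type":"number"},"y":{"type":"number"},"z":{"type":"number"},"hand":{"type":"number"}}}},"squeeze":{"type":"number"}},"required":["plan"]}

```bash
mkdir -p pics; cat > h.py <<'E'
import numpy as np, cv2
from bench import monitor, snapshot, camera_params, finish_job, env
def cam(n):
    p=camera_params(n); K=np.array(p["intrinsics"]); R=cv2.Rodrigues(np.array(p["rvec"],float))[0]; t=np.array(p["tvec"],float).ravel()
    return K,R,t
def ray(n,uv,z):
    K,R,t=cam(n); uv=np.atleast_2d(np.array(uv,float))
    d=(np.linalg.inv(K)@np.c_[uv,np.ones(len(uv))].T).T@R
    c=-R.T@t
    return c+d*((z-c[2])/d[:,2])[:,None]
def cloud(n,dep):
    K,R,t=cam(n); h,w=dep.shape; u,v=np.meshgrid(np.arange(w),np.arange(h))
    p=np.stack([(u-K[0,2])/K[0,0]*dep,(v-K[1,2])/K[1,1]*dep,dep],-1)
    return (p-t)@R
E
python3 - <<'E'
from h import *
for n in("top","side"):
    a,d=snapshot(n); np.savez(f"{n}0.npz",a=a,d=d); 
    cv2.imwrite(f"pics/{n}0.png",cv2.resize(a[:,:,::-1],(800,600),interpolation=cv2.INTER_CUBIC))
    K,R,t=cam(n); print(n,K.round(1).tolist(),(-R.T@t).round(3),R.round(2).tolist())
print(monitor.get_state(),env.grip_depth)
E
```

```text
top [[370.3, 0.0, 250.2], [0.0, 370.3, 189.1], [0.0, 0.0, 1.0]] [ 0.403 -0.04   1.07 ] [[-0.02, -1.0, -0.03], [-1.0, 0.02, -0.09], [0.09, 0.03, -1.0]]
side [[473.1, 0.0, 262.6], [0.0, 473.1, 191.2], [0.0, 0.0, 1.0]] [-0.177  0.953  0.789] [[-0.82, -0.57, 0.01], [-0.31, 0.43, -0.85], [0.48, -0.7, -0.53]]
{'t': 0.1, 'qpos': array([-1.42407986e+00,  3.59443860e-01,  1.51128931e+00, -3.29147888e-05,
        1.27249245e+00, -1.15087916e-01]), 'qd': array([-0.00242446, -0.00198319, -0.00308456, -0.0003258 ,  0.00059444,
       -0.00078233]), 'joint_torque': array([ 9.37475925e-04, -5.16359746e+01, -2.71405524e+01,  6.77070650e-02,
        2.76631635e-02, -2.73617144e-05]), 'eef_pos': array([ 0.15519353, -0.57895758,  0.22190045]), 'orientation': array([-3.11309458e+00, -4.09869939e-01,  8.99165103e-05]), 'wrist_force': array([-0.88663809, -0.20894455, -0.2728751 ]), 'torque': array([ 0.02957914, -0.01008475, -0.00109088]), 'grip_force': 0.0, 'grip_width': 0.9976955638023565} 0.0187
```

View pics/top0.png

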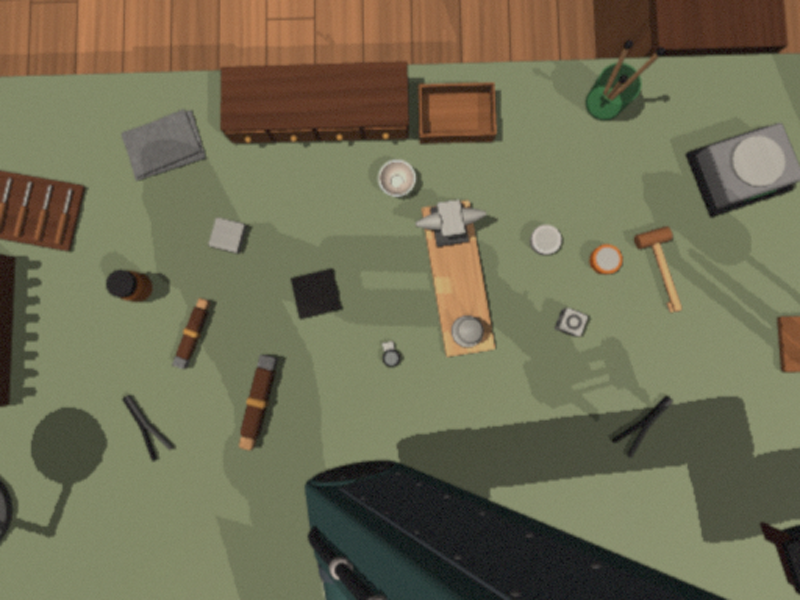

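View pics/side0.png

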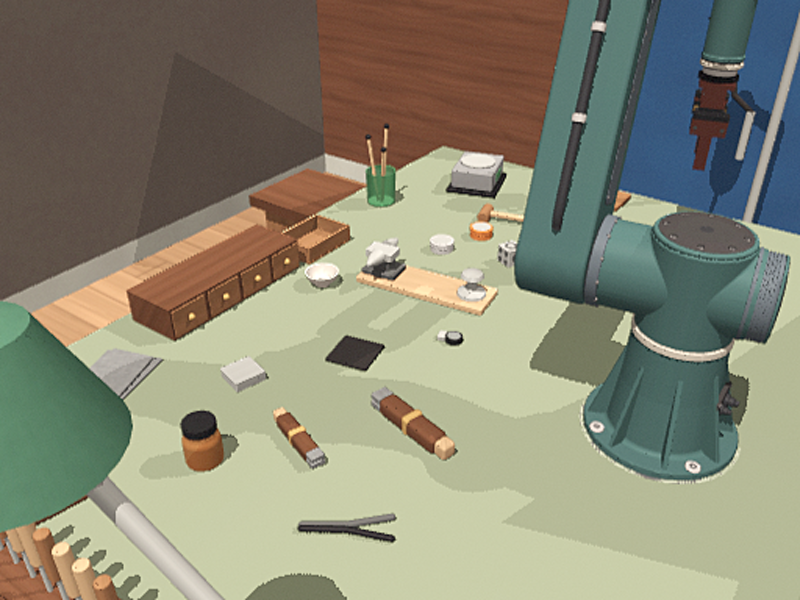

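Top view (800 px scale): bench block (227,236), pad (317,294), station (460,280), doming cube (573,321). There are two tins: the white/aluminium one at (546,240) is meant, and the orange one at (606,260) is the look-alike. There are two clamps: (191,333) is about 70 px (130 mm) long and (258,402) about 93 px (172 mm), so the smaller one at (191,333) is meant.

```bash
cat > meas.py <<'E'
from h import *
S=800/512
def mask(n,a,d,c,r,zlo,zhi,cond=None):
    P=cloud(n,d); m=(d>0)&(P[...,2]>zlo)&(P[...,2]<zhi)
    if cond is not None: m&=cond
    w=np.zeros_like(m); x,y=[int(v/S) for v in c]; r=int(r/S); w[y-r:y+r,x-r:x+r]=1
    m=(m&w).astype(np.uint8)
    k,l,st,ce=cv2.connectedComponentsWithStats(m)
    i=1+np.argmax(st[1:,4]) if k>1 else 0
    return (l==i).astype(np.uint8),P
def rect(n,m,z):
    c=max(cv2.findContours(m,cv2.RETR_EXTERNAL,cv2.CHAIN_APPROX_NONE)[0],key=len)[:,0]
    p=ray(n,c,z)[:,:2]; r=cv2.minAreaRect((p*1000).astype(np.float32))
    v,u=np.nonzero(m); q=ray(n,np.c_[u,v],z)[:,:2]
    cen=q.mean(0); w,V=np.linalg.eigh(np.cov(q.T))
    ax=V[:,1]; return r,cen,np.arctan2(ax[1],ax[0])
E
python3 - <<'E'
from meas import *
z=np.load("top0.npz");a,d=z["a"],z["d"]
hsv=cv2.cvtColor(a,cv2.COLOR_RGB2HSV)
H,Sa,V=[hsv[...,i].astype(int) for i in range(3)]
P=cloud("top",d); 
for c in [(350,350),(230,270),(540,350)]: 
    w=P[int(c[1]/S)-3:int(c[1]/S)+3,int(c[0]/S)-3:int(c[0]/S)+3,2]; print("bench z",w.mean().round(4),w.std().round(4))
for nm,c,r,lo,hi,zz,cond in [("block",(227,236),32,.014,.03,.02,None),("dome",(573,321),32,.034,.05,.04,None),("tin",(546,240),30,.018,.035,.024,None),
  ("clamp",(191,333),42,.012,.035,.02,None),("big",(258,402),60,.012,.045,.02,None),("pad",(317,294),36,-.01,.02,.008,V<70),("stn",(460,280),85,.008,.022,.015,(Sa>90)&(V>90)&(H<25)),
  ("jar",(124,284),30,.06,.09,.075,None),("bowl",(397,178),30,.02,.045,.03,None),("loupe",(390,355),22,.006,.03,.012,None)]:
    m,_=mask("top",a,d,c,r,lo,hi,cond)
    if m.sum()<20 or m.sum()>20000: print(nm,"none",m.sum());continue
    R,cen,th=rect("top",m,zz); print(nm,m.sum(),"rect",np.round(R[0],1),np.round(R[1],1),round(R[2],1),"cen",cen.round(4),"th",round(np.degrees(th),1),"z",np.median(P[m>0][:,2]).round(4))
crop=a[120:290,90:400]; 
cv2.imwrite("pics/crop1.png",cv2.resize(crop[:,:,::-1],(800,438),interpolation=cv2.INTER_CUBIC))
E
```

```text
bench z 0.0006 0.0019
bench z 0.0005 0.0019
bench z 0.0003 0.0018
block 373 rect [618.2 290.1] [57.1 55.9] 74.7 cen [0.6183 0.2901] th 68.8 z 0.0202
dome 221 rect [ 445.2 -333.9] [41.3 40.5] 66.0 cen [ 0.445 -0.334] th 57.2 z 0.0404
tin 278 rect [ 596. -297.] [51.9 53. ] 43.9 cen [ 0.5971 -0.2965] th 128.0 z 0.0246
clamp 429 rect [437.7 354.2] [ 29.9 131.9] 69.4 cen [0.4362 0.3539] th 159.2 z 0.0229
big 748 rect [311.1 231.6] [ 37.7 171. ] 76.3 cen [0.3121 0.2311] th 165.9 z 0.0295
pad 742 rect [508.6 126.2] [78.4 81.2] 12.0 cen [0.5085 0.1262] th 93.9 z 0.008
stn 1975 rect [ 510.6 -138.4] [236.   89.8] 8.1 cen [ 0.5099 -0.1378] th -171.8 z 0.0151
jar 289 rect [524.4 458.1] [53.3 46.8] 89.0 cen [0.5245 0.4581] th 76.4 z 0.0748
bowl 174 rect [715.5 -26.2] [66.1 64.7] 88.7 cen [ 0.7192 -0.027 ] th 78.4 z 0.0281
loupe 144 rect [392.5 -11.9] [31.3 45.3] 89.2 cen [ 0.3914 -0.0098] th -169.5 z 0.0121
```

View pics/crop1.png

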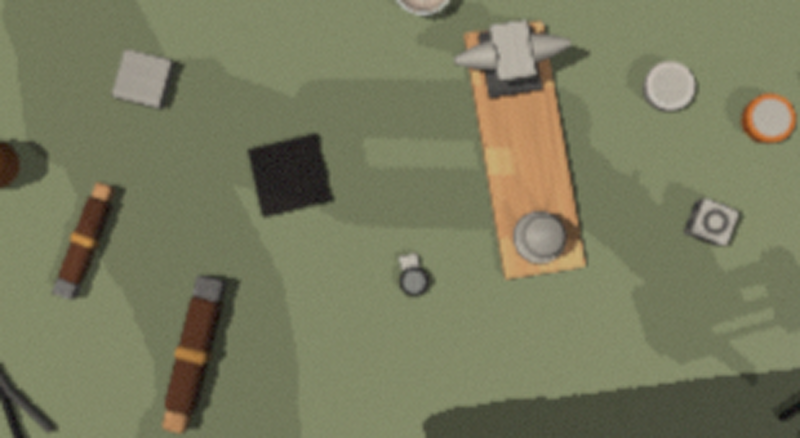

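The crop confirms it: the small clamp is at (83,240) with its wedge up and jaws down, the plain tin is at (670,85), and the orange one at (770,118). Next I'll refine the pad and station frames and work out the first moves.

```bash
cat > mv.py <<'E'
from h import *
import sys
from scipy.spatial.transform import Rotation as Ro
def pose(psi):
    s,c=np.sin(psi),np.cos(psi); return np.array([[-s,c,0],[c,s,0],[0,0,-1.]])
def go(wps,start=None):
    """wps: (x,y,z,psi_deg) ; prints shift/turn rows from the start pose (default measured)"""
    if start is None:
        s=monitor.get_state(); p=s["eef_pos"]; R=Ro.from_rotvec(s["orientation"]).as_matrix(); print("t",round(s["t"],2),"p",p.round(4))
    else: p=np.array(start[:3]); R=pose(np.radians(start[3]))
    print("psi",np.degrees(np.arctan2(R[1,1],R[0,1])).round(1))
    for w in wps:
        d=R.T@(np.array(w[:3])-p)/.03; r=Ro.from_matrix(R.T@pose(np.radians(w[3]))).as_rotvec()
        print(dict(zip(("x","y","z","rx","ry","rz"),[float(v) for v in np.r_[d.round(2),r.round(3)]])))
E
python3 - <<'E'
from meas import *
from mv import *
z=np.load("top0.npz");a=z["a"];k=4
A=cv2.resize(a,None,fx=k,fy=k,interpolation=cv2.INTER_CUBIC)
h=cv2.cvtColor(A,cv2.COLOR_RGB2HSV).astype(int);H,Sa,V=h[...,0],h[...,1],h[...,2]
def R(m,c,r,zz):
    w=np.zeros(m.shape,np.uint8);x,y=[int(v/S*k) for v in c];r=int(r/S*k);w[y-r:y+r,x-r:x+r]=1
    m=m.astype(np.uint8)*w
    cs=[q for q in cv2.findContours(m,cv2.RETR_EXTERNAL,cv2.CHAIN_APPROX_NONE)[0] if cv2.contourArea(q)>150]
    p=ray("top",(np.vstack(cs)[:,0]+.5)/k-.5,zz)[:,:2]; return cv2.minAreaRect((p*1000).astype(np.float32))
print("pad",R(V<62,(317,294),38,.008)); print("stn",R((Sa>100)&(V>110)&(H<22),(460,280),85,.015))
g=cv2.absdiff(A,np.zeros_like(A)); 
print("block",R((Sa<40)&(V>120),(227,236),32,.02)); print("dome",R((Sa<40)&(V>110),(573,321),28,.04))
d=z["d"]
m,P=mask("top",a,d,(469,331),28,.055,.08); print("stake",P[m>0].mean(0).round(4),rect("top",m,.069)[0])
go([(.48,-.1,.2,-40),(.618,.29,.15,-15.3)])
E
```

```text
pad ((508.1538391113281, 126.07781982421875), (78.27389526367188, 80.82939147949219), 12.154531478881836)
stn ((532.3511962890625, -134.8410186767578), (278.9910888671875, 91.13371276855469), 8.195771217346191)
block ((619.9464111328125, 292.52972412109375), (55.79067611694336, 57.282962799072266), 75.25291442871094)
dome ((446.3000793457031, -334.2442626953125), (41.71171569824219, 42.90579605102539), 65.76998901367188)
stake [ 0.4325 -0.149   0.0649] ((432.3944091796875, -148.6209716796875), (44.196502685546875, 44.66436767578125), 62.080543518066406)
t 0.1 p [ 0.1552 -0.579   0.2219]
psi -75.0
{'x': 14.59, 'y': -12.62, 'z': 0.75, 'rx': -0.002, 'ry': -0.001, 'rz': -0.611}
{'x': 22.4, 'y': -23.98, 'z': 2.44, 'rx': -0.001, 'ry': -0.001, 'rz': -1.042}
```

Call:
jog_arm:
  plan:
    - {"x": 14.6,"y": -12.6,"z": 0.75,"rz": -0.6,"hand": 87}
    - {"x": 14.6,"y": -12.6,"z": 0.75,"rz": -0.6,"hand": 87}
    - {"x": 14.6,"y": -12.6,"z": 0.75,"rz": -0.6,"hand": 87}
    - {"x": 14.6,"y": -12.6,"z": 0.75,"rz": -0.6,"hand": 87}
    - {"x": 14.6,"y": -12.6,"z": 0.75,"rz": -0.6,"hand": 87}
    - {"x": 14.6,"y": -12.6,"z": 0.75,"rz": -0.6,"hand": 87}
    - {"x": 14.6,"y": -12.6,"z": 0.75,"rz": -0.6,"hand": 87}
    - {"x": 14.6,"y": -12.6,"z": 0.75,"rz": -0.6,"hand": 87}
    - {"x": 14.6,"y": -12.6,"z": 0.75,"rz": -0.6,"hand": 87}
    - {"x": 14.6,"y": -12.6,"z": 0.75,"rz": -0.6,"hand": 87}

```text
$.plan[0]: bad value
```

```bash
python3 -c "
from mv import *
go([(.619,.291,.12,-15)])"
```

```text
t 0.1 p [ 0.1552 -0.579   0.2219]
psi -75.0
{'x': 22.44, 'y': -24.0, 'z': 3.44, 'rx': -0.001, 'ry': -0.001, 'rz': -1.047}
```

Call:
jog_arm:
  plan:
    - {"rx": 0,"ry": 0,"rz": -0.6,"x": 14.6,"y": -12.6,"z": 0.75,"hand": 87}
    - {"rx": 0,"ry": 0,"rz": -0.6,"x": 14.6,"y": -12.6,"z": 0.75,"hand": 87}
    - {"rx": 0,"ry": 0,"rz": -0.6,"x": 14.6,"y": -12.6,"z": 0.75,"hand": 87}
    - {"rx": 0,"ry": 0,"rz": -0.6,"x": 14.6,"y": -12.6,"z": 0.75,"hand": 87}
    - {"rx": 0,"ry": 0,"rz": -0.6,"x": 14.6,"y": -12.6,"z": 0.75,"hand": 87}
    - {"rx": 0,"ry": 0,"rz": -0.6,"x": 14.6,"y": -12.6,"z": 0.75,"hand": 87}
    - {"rx": 0,"ry": 0,"rz": -0.6,"x": 14.6,"y": -12.6,"z": 0.75,"hand": 87}
    - {"rx": 0,"ry": 0,"rz": -0.6,"x": 14.6,"y": -12.6,"z": 0.75,"hand": 87}
    - {"rx": 0,"ry": 0,"rz": -0.6,"x": 14.6,"y": -12.6,"z": 0.75,"hand": 87}
    - {"rx": 0,"ry": 0,"rz": -0.6,"x": 14.6,"y": -12.6,"z": 0.75,"hand": 87}

```text
t: 1.1
eef_pos: [0.4367, -0.1644, 0.2031]
orientation: [-2.854, -1.312, 0.0]
wrist_force: [0.9, -0.2, -0.3]
grip_width: 0.99
grip_force: 0.0
```

```bash
python3 -c "
from mv import *
go([(.619,.291,.12,-15)])"
```

```text
t 1.1 p [ 0.4367 -0.1644  0.2031]
psi -40.6
{'x': 15.48, 'y': -5.27, 'z': 2.77, 'rx': -0.0, 'ry': -0.0, 'rz': -0.447}
```

Call:
jog_arm:
  plan:
    - {"rx": 0,"ry": 0,"rz": -0.45,"x": 15.5,"y": -5.3,"z": 2.8,"hand": 87}
    - {"rx": 0,"ry": 0,"rz": -0.45,"x": 15.5,"y": -5.3,"z": 2.8,"hand": 87}
    - {"rx": 0,"ry": 0,"rz": -0.45,"x": 15.5,"y": -5.3,"z": 2.8,"hand": 87}
    - {"rx": 0,"ry": 0,"rz": -0.45,"x": 15.5,"y": -5.3,"z": 2.8,"hand": 87}
    - {"rx": 0,"ry": 0,"rz": -0.45,"x": 15.5,"y": -5.3,"z": 2.8,"hand": 87}
    - {"rx": 0,"ry": 0,"rz": -0.45,"x": 15.5,"y": -5.3,"z": 2.8,"hand": 87}
    - {"rx": 0,"ry": 0,"rz": -0.45,"x": 15.5,"y": -5.3,"z": 2.8,"hand": 87}
    - {"rx": 0,"ry": 0,"rz": -0.45,"x": 15.5,"y": -5.3,"z": 2.8,"hand": 87}
    - {"rx": 0,"ry": 0,"rz": -0.45,"x": 15.5,"y": -5.3,"z": 2.8,"hand": 87}
    - {"rx": 0,"ry": 0,"rz": -0.45,"x": 15.5,"y": -5.3,"z": 2.8,"hand": 87}

```text
t: 2.1
eef_pos: [0.6183, 0.2922, 0.1184]
orientation: [-2.489, -1.916, 0.001]
wrist_force: [1.3, -0.3, 1.1]
grip_width: 0.989
grip_force: 0.0
```

```bash
python3 -c "
from mv import *
go([(.619,.291,.05,-15),(.619,.291,.003,-15)])"
```

```text
t 2.1 p [0.6183 0.2922 0.1184]
psi -14.8
{'x': -0.03, 'y': 0.03, 'z': 2.28, 'rx': -0.001, 'ry': 0.0, 'rz': 0.003}
{'x': -0.03, 'y': 0.04, 'z': 3.85, 'rx': -0.001, 'ry': 0.0, 'rz': 0.003}
```

Call:
jog_arm:
  plan:
    - {"rx": 0,"ry": 0,"rz": 0,"x": -0.03,"y": 0.03,"z": 1.2,"hand": 87}
    - {"rx": 0,"ry": 0,"rz": 0,"x": -0.03,"y": 0.03,"z": 2.3,"hand": 87}
    - {"rx": 0,"ry": 0,"rz": 0,"x": -0.03,"y": 0.03,"z": 3.1,"hand": 87}
    - {"rx": 0,"ry": 0,"rz": 0,"x": -0.03,"y": 0.03,"z": 3.6,"hand": 87}
    - {"rx": 0,"ry": 0,"rz": 0,"x": -0.03,"y": 0.03,"z": 3.8,"hand": 87}
    - {"rx": 0,"ry": 0,"rz": 0,"x": -0.03,"y": 0.03,"z": 3.8,"hand": 70}
    - {"rx": 0,"ry": 0,"rz": 0,"x": -0.03,"y": 0.03,"z": 3.8,"hand": 60}
    - {"rx": 0,"ry": 0,"rz": 0,"x": -0.03,"y": 0.03,"z": 3.8,"hand": 45}
    - {"rx": 0,"ry": 0,"rz": 0,"x": -0.03,"y": 0.03,"z": 3.8,"hand": 45}
    - {"rx": 0,"ry": 0,"rz": 0,"x": -0.03,"y": 0.03,"z": 3.8,"hand": 45}
  squeeze: 40

```text
t: 3.1
eef_pos: [0.6194, 0.2893, 0.0064]
orientation: [2.49, 1.916, 0.002]
wrist_force: [-1.5, 0.4, 5.0]
grip_width: 0.627
grip_force: 40.0
```

```bash
python3 -c "
from mv import *
print(monitor.get_state()['grip_width']*88)
go([(.619,.291,.1,-15),(.5083,.1262,.1,12),(.5083,.1262,.0125,12)])"
```

```text
55.15044675435325
t 3.1 p [0.6194 0.2893 0.0064]
psi -14.8
{'x': 0.06, 'y': -0.02, 'z': -3.12, 'rx': 0.001, 'ry': -0.001, 'rz': 0.003}
{'x': -6.2, 'y': -2.18, 'z': -3.13, 'rx': 0.001, 'ry': -0.001, 'rz': -0.469}
{'x': -6.2, 'y': -2.19, 'z': -0.21, 'rx': 0.001, 'ry': -0.001, 'rz': -0.469}
```

Call:
jog_arm:
  plan:
    - {"rx": 0,"ry": 0,"rz": 0,"x": 0,"y": 0,"z": -0.5,"hand": 45}
    - {"rx": 0,"ry": 0,"rz": 0,"x": 0,"y": 0,"z": -1.5,"hand": 45}
    - {"rx": 0,"ry": 0,"rz": -0.03,"x": -0.4,"y": -0.1,"z": -2.5,"hand": 45}
    - {"rx": 0,"ry": 0,"rz": -0.1,"x": -1.3,"y": -0.4,"z": -3.1,"hand": 45}
    - {"rx": 0,"ry": 0,"rz": -0.18,"x": -2.4,"y": -0.8,"z": -3.1,"hand": 45}
    - {"rx": 0,"ry": 0,"rz": -0.28,"x": -3.6,"y": -1.2,"z": -3.1,"hand": 45}
    - {"rx": 0,"ry": 0,"rz": -0.37,"x": -4.8,"y": -1.7,"z": -3.1,"hand": 45}
    - {"rx": 0,"ry": 0,"rz": -0.44,"x": -5.7,"y": -2.0,"z": -3.1,"hand": 45}
    - {"rx": 0,"ry": 0,"rz": -0.47,"x": -6.1,"y": -2.15,"z": -3.1,"hand": 45}
    - {"rx": 0,"ry": 0,"rz": -0.47,"x": -6.2,"y": -2.18,"z": -3.1,"hand": 45}

```text
t: 4.1
eef_pos: [0.5062, 0.1247, 0.0986]
orientation: [-1.976, -2.441, 0.002]
wrist_force: [0.2, 0.6, -4.6]
grip_width: 0.634
grip_force: 40.0
```

```bash
python3 - <<'E'
from mv import *
go([(.5083,.1262,.0145,12)])
a,d=snapshot("side"); cv2.imwrite("pics/s1.png",cv2.resize(a[100:292,130:386,::-1],(800,600),interpolation=cv2.INTER_CUBIC))
E
```

```text
t 4.1 p [0.5062 0.1247 0.0986]
psi 12.0
{'x': 0.03, 'y': 0.08, 'z': 2.8, 'rx': -0.002, 'ry': -0.0, 'rz': 0.0}
```

View pics/s1.png

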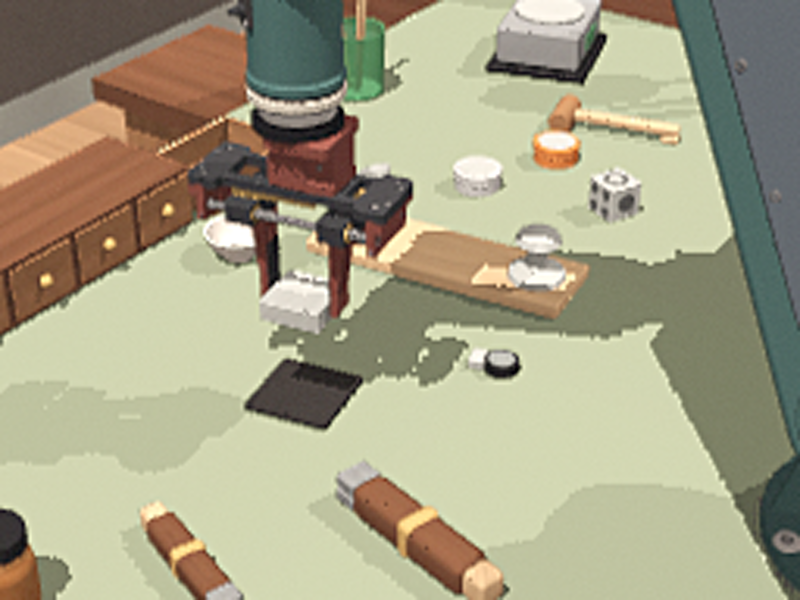

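The block is held level at (298,302), above the pad at (305,392). Lowering it.

Call:
jog_arm:
  plan:
    - {"rx": 0,"ry": 0,"rz": 0,"x": 0.03,"y": 0.08,"z": 0.6,"hand": 45}
    - {"rx": 0,"ry": 0,"rz": 0,"x": 0.03,"y": 0.08,"z": 1.4,"hand": 45}
    - {"rx": 0,"ry": 0,"rz": 0,"x": 0.03,"y": 0.08,"z": 2.0,"hand": 45}
    - {"rx": 0,"ry": 0,"rz": 0,"x": 0.03,"y": 0.08,"z": 2.4,"hand": 45}
    - {"rx": 0,"ry": 0,"rz": 0,"x": 0.03,"y": 0.08,"z": 2.55,"hand": 45}
    - {"rx": 0,"ry": 0,"rz": 0,"x": 0.03,"y": 0.08,"z": 2.65,"hand": 45}
    - {"rx": 0,"ry": 0,"rz": 0,"x": 0.03,"y": 0.08,"z": 2.7,"hand": 45}
    - {"rx": 0,"ry": 0,"rz": 0,"x": 0.03,"y": 0.08,"z": 2.7,"hand": 45}
    - {"rx": 0,"ry": 0,"rz": 0,"x": 0.03,"y": 0.08,"z": 2.7,"hand": 45}
    - {"rx": 0,"ry": 0,"rz": 0,"x": 0.03,"y": 0.08,"z": 2.7,"hand": 45}

```text
t: 5.15
eef_pos: [0.5105, 0.1274, 0.0177]
orientation: [1.975, 2.442, 0.001]
wrist_force: [-0.0, 0.1, -4.3]
grip_width: 0.636
grip_force: 40.0
```

```bash
python3 - <<'E'
from mv import *
go([(.5083,.1262,.0145,12)])
s=monitor.get_state(); print(s["wrist_force"].round(1))
E
```

```text
t 5.15 p [0.5105 0.1274 0.0177]
psi 12.1
{'x': -0.02, 'y': -0.08, 'z': 0.11, 'rx': 0.001, 'ry': -0.0, 'rz': 0.001}
[-0.   0.1 -4.3]
```

Call:
jog_arm:
  plan:
    - {"rx": 0,"ry": 0,"rz": 0,"x": -0.06,"y": -0.08,"z": 0.03,"hand": 45}
    - {"rx": 0,"ry": 0,"rz": 0,"x": -0.06,"y": -0.08,"z": 0.05,"hand": 45}
    - {"rx": 0,"ry": 0,"rz": 0,"x": -0.06,"y": -0.08,"z": 0.08,"hand": 45}
    - {"rx": 0,"ry": 0,"rz": 0,"x": -0.06,"y": -0.08,"z": 0.1,"hand": 45}
    - {"rx": 0,"ry": 0,"rz": 0,"x": -0.06,"y": -0.08,"z": 0.12,"hand": 45}
    - {"rx": 0,"ry": 0,"rz": 0,"x": -0.06,"y": -0.08,"z": 0.12,"hand": 45}
    - {"rx": 0,"ry": 0,"rz": 0,"x": -0.06,"y": -0.08,"z": 0.12,"hand": 45}
    - {"rx": 0,"ry": 0,"rz": 0,"x": -0.06,"y": -0.08,"z": 0.12,"hand": 45}
    - {"rx": 0,"ry": 0,"rz": 0,"x": -0.06,"y": -0.08,"z": 0.12,"hand": 45}
    - {"rx": 0,"ry": 0,"rz": 0,"x": -0.06,"y": -0.08,"z": 0.12,"hand": 45}

```text
t: 6.15
eef_pos: [0.5082, 0.1251, 0.0144]
orientation: [1.975, 2.443, 0.0]
wrist_force: [-2.7, -0.9, 5.7]
grip_width: 0.633
grip_force: 40.0
```

Call:
jog_arm:
  plan:
    - {"rx": 0,"ry": 0,"rz": 0,"x": 0,"y": 0,"z": 0,"hand": 60}
    - {"rx": 0,"ry": 0,"rz": 0,"x": 0,"y": 0,"z": 0,"hand": 68}
    - {"rx": 0,"ry": 0,"rz": 0,"x": 0,"y": 0,"z": 0,"hand": 74}
    - {"rx": 0,"ry": 0,"rz": 0,"x": 0,"y": 0,"z": 0,"hand": 78}
    - {"rx": 0,"ry": 0,"rz": 0,"x": 0,"y": 0,"z": -0.4,"hand": 80}
    - {"rx": 0,"ry": 0,"rz": 0,"x": 0,"y": 0,"z": -1.4,"hand": 80}
    - {"rx": 0,"ry": 0,"rz": 0,"x": 0,"y": 0,"z": -2.7,"hand": 80}
    - {"rx": 0,"ry": 0,"rz": 0,"x": 0,"y": 0,"z": -4.0,"hand": 80}
    - {"rx": 0,"ry": 0,"rz": 0,"x": 0,"y": 0,"z": -5.2,"hand": 80}
    - {"rx": 0,"ry": 0,"rz": 0,"x": 0,"y": 0,"z": -5.2,"hand": 80}

```text
t: 7.15
eef_pos: [0.5119, 0.1256, 0.1754]
orientation: [1.97, 2.438, 0.012]
wrist_force: [0.6, -0.0, 0.3]
grip_width: 0.91
grip_force: 0.0
```

```bash
python3 - <<'E'
from mv import *
go([(.4455,-.334,.14,-24.2)])
E
```

```text
t 7.15 p [0.5119 0.1256 0.1754]
psi 12.1
{'x': -14.52, 'y': -5.39, 'z': 1.14, 'rx': 0.01, 'ry': -0.002, 'rz': 0.634}
```

Call:
jog_arm:
  plan:
    - {"rx": 0,"ry": 0,"rz": 0.63,"x": -14.5,"y": -5.4,"z": 0.5,"hand": 80}
    - {"rx": 0,"ry": 0,"rz": 0.63,"x": -14.5,"y": -5.4,"z": 0.5,"hand": 80}
    - {"rx": 0,"ry": 0,"rz": 0.63,"x": -14.5,"y": -5.4,"z": 0.5,"hand": 80}
    - {"rx": 0,"ry": 0,"rz": 0.63,"x": -14.5,"y": -5.4,"z": 0.5,"hand": 80}
    - {"rx": 0,"ry": 0,"rz": 0.63,"x": -14.5,"y": -5.4,"z": 0.5,"hand": 80}
    - {"rx": 0,"ry": 0,"rz": 0.63,"x": -14.5,"y": -5.4,"z": 0.5,"hand": 80}
    - {"rx": 0,"ry": 0,"rz": 0.63,"x": -14.5,"y": -5.4,"z": 0.5,"hand": 80}
    - {"rx": 0,"ry": 0,"rz": 0.63,"x": -14.5,"y": -5.4,"z": 0.5,"hand": 80}
    - {"rx": 0,"ry": 0,"rz": 0.63,"x": -14.5,"y": -5.4,"z": 0.5,"hand": 80}
    - {"rx": 0,"ry": 0,"rz": 0.63,"x": -14.5,"y": -5.4,"z": 0.5,"hand": 80}

```text
t: 8.15
eef_pos: [0.4401, -0.339, 0.1544]
orientation: [2.636, 1.705, -0.001]
wrist_force: [-0.6, 1.0, -0.2]
grip_width: 0.912
grip_force: 0.0
```

```bash
cat > chk.py <<'E'
from meas import *
def up(a,k=4):
    A=cv2.resize(a,None,fx=k,fy=k,interpolation=cv2.INTER_CUBIC); return cv2.cvtColor(A,cv2.COLOR_RGB2HSV).astype(int)
def Rr(m,c,r,zz,k=4):
    w=np.zeros(m.shape,np.uint8);x,y=[int(v/S*k) for v in c];r=int(r/S*k);w[y-r:y+r,x-r:x+r]=1
    m=m.astype(np.uint8)*w
    cs=[q for q in cv2.findContours(m,cv2.RETR_EXTERNAL,cv2.CHAIN_APPROX_NONE)[0] if cv2.contourArea(q)>150]
    p=ray("top",(np.vstack(cs)[:,0]+.5)/k-.5,zz)[:,:2]; r=cv2.minAreaRect((p*1000).astype(np.float32))
    return [np.round(q,1) for q in r]
E
python3 - <<'E'
from chk import *
from mv import *
a,d=snapshot("top"); np.savez("top1.npz",a=a,d=d)
h=up(a); print("block",Rr((h[...,2]>100)&(h[...,1]<60),(317,290),38,.028))
print("pad+block",Rr(((h[...,2]<62)|((h[...,2]>100)&(h[...,1]<60))),(317,294),38,.008))
m,P=mask("top",a,d,(317,290),38,.022,.036); R,c,t=rect("top",m,.028); print(m.sum(),R,c,np.median(P[m>0],0))
cv2.imwrite("pics/t1.png",cv2.resize(a[150:225,160:260,::-1],(600,450),interpolation=cv2.INTER_CUBIC))
go([(.4455,-.334,.14,-24.2)])
E
```

```text
block [array([507.7, 127.7]), array([58.8, 58.5]), np.float64(11.9)]
pad+block [array([508.3, 126.4]), array([77.4, 79.3]), np.float64(12.2)]
389 ((506.4403381347656, 126.21147155761719), (56.148841857910156, 56.3669548034668), 11.977633476257324) [0.50638016 0.12632708] [0.5069945  0.12647572 0.02796105]
t 8.2 p [ 0.4402 -0.3388  0.1543]
psi -24.2
{'x': 0.22, 'y': 0.1, 'z': 0.48, 'rx': 0.001, 'ry': 0.002, 'rz': -0.0}
```

View pics/t1.png

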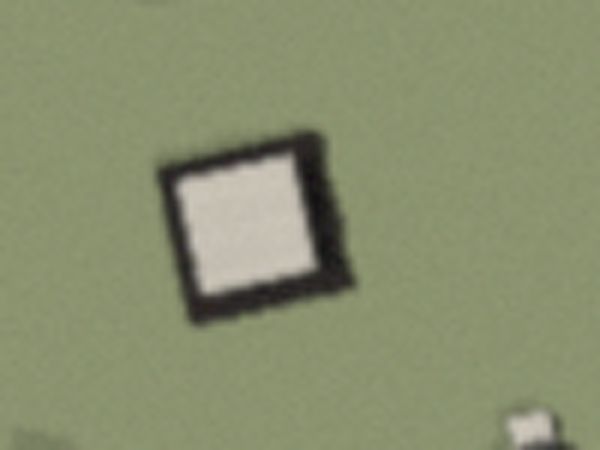

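The block sits at (247,225) in the crop, square on the pad and within about 1.5 mm of its centre. Next, the doming block.

Call:
jog_arm:
  plan:
    - {"rx": 0,"ry": 0,"rz": 0,"x": 0.2,"y": 0.1,"z": 1.2,"hand": 80}
    - {"rx": 0,"ry": 0,"rz": 0,"x": 0.2,"y": 0.1,"z": 2.4,"hand": 80}
    - {"rx": 0,"ry": 0,"rz": 0,"x": 0.2,"y": 0.1,"z": 3.4,"hand": 80}
    - {"rx": 0,"ry": 0,"rz": 0,"x": 0.2,"y": 0.1,"z": 4.2,"hand": 80}
    - {"rx": 0,"ry": 0,"rz": 0,"x": 0.2,"y": 0.1,"z": 4.7,"hand": 80}
    - {"rx": 0,"ry": 0,"rz": 0,"x": 0.2,"y": 0.1,"z": 4.9,"hand": 70}
    - {"rx": 0,"ry": 0,"rz": 0,"x": 0.2,"y": 0.1,"z": 4.9,"hand": 60}
    - {"rx": 0,"ry": 0,"rz": 0,"x": 0.2,"y": 0.1,"z": 4.9,"hand": 50}
    - {"rx": 0,"ry": 0,"rz": 0,"x": 0.2,"y": 0.1,"z": 4.9,"hand": 40}
    - {"rx": 0,"ry": 0,"rz": 0,"x": 0.2,"y": 0.1,"z": 4.9,"hand": 30}
  squeeze: 40

```text
t: 9.2
eef_pos: [0.4466, -0.3303, 0.0086]
orientation: [2.634, 1.71, 0.001]
wrist_force: [0.1, 0.0, -0.3]
grip_width: 0.496
grip_force: 0.0
```

Call:
jog_arm:
  plan:
    - {"rx": 0,"ry": 0,"rz": 0,"x": 0,"y": 0,"z": 0,"hand": 30}
    - {"rx": 0,"ry": 0,"rz": 0,"x": 0,"y": 0,"z": 0,"hand": 30}
    - {"rx": 0,"ry": 0,"rz": 0,"x": 0,"y": 0,"z": 0,"hand": 30}
    - {"rx": 0,"ry": 0,"rz": 0,"x": 0,"y": 0,"z": -0.3,"hand": 30}
    - {"rx": 0,"ry": 0,"rz": 0,"x": 0,"y": 0,"z": -1.0,"hand": 30}
    - {"rx": 0,"ry": 0,"rz": 0,"x": 0,"y": 0,"z": -2.0,"hand": 30}
    - {"rx": 0,"ry": 0,"rz": 0,"x": 0,"y": 0,"z": -3.2,"hand": 30}
    - {"rx": 0,"ry": 0,"rz": 0,"x": 0,"y": 0,"z": -4.4,"hand": 30}
    - {"rx": 0,"ry": 0,"rz": 0,"x": 0,"y": 0,"z": -5.3,"hand": 30}
    - {"rx": 0,"ry": 0,"rz": 0,"x": 0,"y": 0,"z": -5.5,"hand": 30}

```text
t: 10.2
eef_pos: [0.4471, -0.3309, 0.1757]
orientation: [2.631, 1.708, 0.002]
wrist_force: [1.3, 0.6, -4.7]
grip_width: 0.454
grip_force: 40.0
```

```bash
python3 - <<'E'
from mv import *
go([(.507,.1265,.17,12)])
E
```

```text
t 10.2 p [ 0.4471 -0.3309  0.1757]
psi -24.0
{'x': 14.74, 'y': -4.38, 'z': 0.15, 'rx': 0.004, 'ry': 0.003, 'rz': -0.628}
```

Call:
jog_arm:
  plan:
    - {"rx": 0,"ry": 0,"rz": -0.02,"x": 0.5,"y": -0.15,"z": 0,"hand": 30}
    - {"rx": 0,"ry": 0,"rz": -0.06,"x": 1.5,"y": -0.44,"z": 0,"hand": 30}
    - {"rx": 0,"ry": 0,"rz": -0.12,"x": 2.8,"y": -0.83,"z": 0,"hand": 30}
    - {"rx": 0,"ry": 0,"rz": -0.18,"x": 4.2,"y": -1.25,"z": 0,"hand": 30}
    - {"rx": 0,"ry": 0,"rz": -0.24,"x": 5.6,"y": -1.66,"z": 0,"hand": 30}
    - {"rx": 0,"ry": 0,"rz": -0.3,"x": 7.0,"y": -2.08,"z": 0,"hand": 30}
    - {"rx": 0,"ry": 0,"rz": -0.36,"x": 8.4,"y": -2.5,"z": 0,"hand": 30}
    - {"rx": 0,"ry": 0,"rz": -0.42,"x": 9.8,"y": -2.9,"z": 0,"hand": 30}
    - {"rx": 0,"ry": 0,"rz": -0.48,"x": 11.1,"y": -3.3,"z": 0,"hand": 30}
    - {"rx": 0,"ry": 0,"rz": -0.52,"x": 12.2,"y": -3.62,"z": 0,"hand": 30}

```text
t: 11.2
eef_pos: [0.493, 0.0516, 0.1704]
orientation: [-2.099, -2.332, 0.004]
wrist_force: [0.3, -0.6, -4.5]
grip_width: 0.457
grip_force: 40.0
```

```bash
python3 - <<'E'
from mv import *
go([(.5065,.1292,.12,12)])
E
```

```text
t 11.2 p [0.493  0.0516 0.1704]
psi 6.0
{'x': 2.52, 'y': 0.73, 'z': 1.68, 'rx': -0.005, 'ry': -0.002, 'rz': -0.105}
```

Call:
jog_arm:
  plan:
    - {"rx": 0,"ry": 0,"rz": -0.03,"x": 0.8,"y": 0.2,"z": 0,"hand": 30}
    - {"rx": 0,"ry": 0,"rz": -0.06,"x": 1.5,"y": 0.4,"z": 0.3,"hand": 30}
    - {"rx": 0,"ry": 0,"rz": -0.09,"x": 2.0,"y": 0.6,"z": 0.7,"hand": 30}
    - {"rx": 0,"ry": 0,"rz": -0.1,"x": 2.3,"y": 0.7,"z": 1.1,"hand": 30}
    - {"rx": 0,"ry": 0,"rz": -0.105,"x": 2.4,"y": 0.7,"z": 1.4,"hand": 30}
    - {"rx": 0,"ry": 0,"rz": -0.105,"x": 2.4,"y": 0.7,"z": 1.7,"hand": 30}
    - {"rx": 0,"ry": 0,"rz": -0.105,"x": 2.4,"y": 0.7,"z": 1.7,"hand": 30}
    - {"rx": 0,"ry": 0,"rz": -0.105,"x": 2.4,"y": 0.7,"z": 1.7,"hand": 30}
    - {"rx": 0,"ry": 0,"rz": -0.105,"x": 2.4,"y": 0.7,"z": 1.7,"hand": 30}
    - {"rx": 0,"ry": 0,"rz": -0.105,"x": 2.4,"y": 0.7,"z": 1.7,"hand": 30}

```text
t: 12.2
eef_pos: [0.5099, 0.122, 0.1223]
orientation: [1.982, 2.437, 0.001]
wrist_force: [-0.1, -0.4, -4.6]
grip_width: 0.455
grip_force: 40.0
```

```bash
python3 - <<'E'
from mv import *
go([(.507,.1292,.045,12),(.507,.1292,.036,12)])
E
```

```text
t 12.2 p [0.5099 0.122  0.1223]
psi 11.8
{'x': 0.25, 'y': -0.05, 'z': 2.58, 'rx': 0.001, 'ry': 0.0, 'rz': -0.004}
{'x': 0.25, 'y': -0.05, 'z': 2.88, 'rx': 0.001, 'ry': 0.0, 'rz': -0.004}
```

Call:
jog_arm:
  plan:
    - {"rx": 0,"ry": 0,"rz": 0,"x": 0.1,"y": -0.03,"z": 0.5,"hand": 30}
    - {"rx": 0,"ry": 0,"rz": 0,"x": 0.2,"y": -0.05,"z": 1.2,"hand": 30}
    - {"rx": 0,"ry": 0,"rz": 0,"x": 0.25,"y": -0.05,"z": 1.8,"hand": 30}
    - {"rx": 0,"ry": 0,"rz": 0,"x": 0.25,"y": -0.05,"z": 2.2,"hand": 30}
    - {"rx": 0,"ry": 0,"rz": 0,"x": 0.25,"y": -0.05,"z": 2.5,"hand": 30}
    - {"rx": 0,"ry": 0,"rz": 0,"x": 0.25,"y": -0.05,"z": 2.65,"hand": 30}
    - {"rx": 0,"ry": 0,"rz": 0,"x": 0.25,"y": -0.05,"z": 2.7,"hand": 30}
    - {"rx": 0,"ry": 0,"rz": 0,"x": 0.25,"y": -0.05,"z": 2.7,"hand": 30}
    - {"rx": 0,"ry": 0,"rz": 0,"x": 0.25,"y": -0.05,"z": 2.7,"hand": 30}
    - {"rx": 0,"ry": 0,"rz": 0,"x": 0.25,"y": -0.05,"z": 2.7,"hand": 30}

```text
t: 13.2
eef_pos: [0.5069, 0.1295, 0.0412]
orientation: [1.981, 2.438, 0.001]
wrist_force: [0.4, 0.2, -4.4]
grip_width: 0.453
grip_force: 40.0
```

```bash
python3 - <<'E'
from mv import *
go([(.507,.1292,.036,12)])
a,d=snapshot("side"); cv2.imwrite("pics/s2.png",cv2.resize(a[160:250,180:300,::-1],(800,600),interpolation=cv2.INTER_CUBIC))
E
```

```text
t 13.2 p [0.5069 0.1295 0.0412]
psi 11.8
{'x': -0.01, 'y': 0.0, 'z': 0.17, 'rx': 0.001, 'ry': -0.0, 'rz': -0.003}
```

View pics/s2.png

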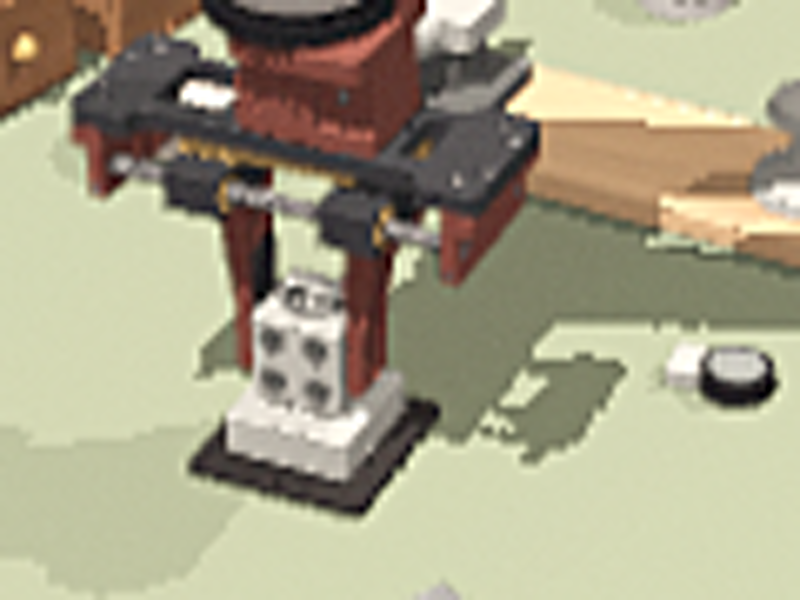

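The cube at (300,340) is upright and hovering over the middle of the block at (310,430). Now the gentle touchdown.

Call:
jog_arm:
  plan:
    - {"rx": 0,"ry": 0,"rz": 0,"x": 0,"y": 0,"z": 0.03,"hand": 30}
    - {"rx": 0,"ry": 0,"rz": 0,"x": 0,"y": 0,"z": 0.06,"hand": 30}
    - {"rx": 0,"ry": 0,"rz": 0,"x": 0,"y": 0,"z": 0.09,"hand": 30}
    - {"rx": 0,"ry": 0,"rz": 0,"x": 0,"y": 0,"z": 0.12,"hand": 30}
    - {"rx": 0,"ry": 0,"rz": 0,"x": 0,"y": 0,"z": 0.14,"hand": 30}
    - {"rx": 0,"ry": 0,"rz": 0,"x": 0,"y": 0,"z": 0.16,"hand": 30}
    - {"rx": 0,"ry": 0,"rz": 0,"x": 0,"y": 0,"z": 0.16,"hand": 30}
    - {"rx": 0,"ry": 0,"rz": 0,"x": 0,"y": 0,"z": 0.16,"hand": 30}
    - {"rx": 0,"ry": 0,"rz": 0,"x": 0,"y": 0,"z": 0.16,"hand": 30}
    - {"rx": 0,"ry": 0,"rz": 0,"x": 0,"y": 0,"z": 0.16,"hand": 30}

```text
t: 14.25
eef_pos: [0.5063, 0.1294, 0.0365]
orientation: [1.981, 2.438, 0.0]
wrist_force: [-2.5, -0.5, 5.7]
grip_width: 0.452
grip_force: 40.0
```

Contact made. Releasing and going up.

Call:
jog_arm:
  plan:
    - {"rx": 0,"ry": 0,"rz": 0,"x": 0,"y": 0,"z": 0,"hand": 45}
    - {"rx": 0,"ry": 0,"rz": 0,"x": 0,"y": 0,"z": 0,"hand": 55}
    - {"rx": 0,"ry": 0,"rz": 0,"x": 0,"y": 0,"z": 0,"hand": 65}
    - {"rx": 0,"ry": 0,"rz": 0,"x": 0,"y": 0,"z": 0,"hand": 70}
    - {"rx": 0,"ry": 0,"rz": 0,"x": 0,"y": 0,"z": -0.4,"hand": 75}
    - {"rx": 0,"ry": 0,"rz": 0,"x": 0,"y": 0,"z": -1.3,"hand": 80}
    - {"rx": 0,"ry": 0,"rz": 0,"x": 0,"y": 0,"z": -2.5,"hand": 80}
    - {"rx": 0,"ry": 0,"rz": 0,"x": 0,"y": 0,"z": -3.6,"hand": 80}
    - {"rx": 0,"ry": 0,"rz": 0,"x": 0,"y": 0,"z": -4.4,"hand": 80}
    - {"rx": 0,"ry": 0,"rz": 0,"x": 0,"y": 0,"z": -4.6,"hand": 80}

```text
t: 15.25
eef_pos: [0.5084, 0.1297, 0.1774]
orientation: [1.979, 2.435, 0.007]
wrist_force: [-0.3, -0.1, 0.4]
grip_width: 0.914
grip_force: 0.0
```

```bash
python3 - <<'E'
from mv import *
go([(.597,-.2968,.14,-81.8)])
E
```

```text
t 15.25 p [0.5084 0.1297 0.1774]
psi 11.8
{'x': -14.52, 'y': -0.03, 'z': 1.25, 'rx': 0.005, 'ry': -0.005, 'rz': 1.634}
```

Call:
jog_arm:
  plan:
    - {"rx": 0,"ry": 0,"rz": 0.14,"x": -14.5,"y": 0,"z": 0.2,"hand": 80}
    - {"rx": 0,"ry": 0,"rz": 0.29,"x": -14.5,"y": 0,"z": 0.2,"hand": 80}
    - {"rx": 0,"ry": 0,"rz": 0.44,"x": -14.5,"y": 0,"z": 0.2,"hand": 80}
    - {"rx": 0,"ry": 0,"rz": 0.59,"x": -14.5,"y": 0,"z": 0.2,"hand": 80}
    - {"rx": 0,"ry": 0,"rz": 0.73,"x": -14.5,"y": 0,"z": 0.2,"hand": 80}
    - {"rx": 0,"ry": 0,"rz": 0.88,"x": -14.5,"y": 0,"z": 0.2,"hand": 80}
    - {"rx": 0,"ry": 0,"rz": 1.03,"x": -14.5,"y": 0,"z": 0.2,"hand": 80}
    - {"rx": 0,"ry": 0,"rz": 1.18,"x": -14.5,"y": 0,"z": 0.2,"hand": 80}
    - {"rx": 0,"ry": 0,"rz": 1.33,"x": -14.5,"y": 0,"z": 0.2,"hand": 80}
    - {"rx": 0,"ry": 0,"rz": 1.48,"x": -14.5,"y": 0,"z": 0.2,"hand": 80}

```text
t: 16.25
eef_pos: [0.5957, -0.3017, 0.1665]
orientation: [3.108, 0.448, -0.0]
wrist_force: [0.1, 0.8, 0.9]
grip_width: 0.907
grip_force: 0.0
```

```bash
python3 - <<'E'
from chk import *
from mv import *
go([(.597,-.2968,.12,-81.8)])
a,d=snapshot("top")
for nm,c,r,lo,hi,zz in [("dome",(317,288),36,.06,.08,.068),("block",(317,288),38,.022,.036,.028),("tin",(546,240),30,.018,.035,.024)]:
    m,P=mask("top",a,d,c,r,lo,hi); R,cc,t=rect("top",m,zz); print(nm,m.sum(),np.round(R[0],1),np.round(R[1],1),round(R[2],1),cc.round(4),np.median(P[m>0],0).round(4))
E
```

```text
t 16.25 p [ 0.5957 -0.3017  0.1665]
psi -73.6
{'x': 0.09, 'y': -0.15, 'z': 1.55, 'rx': 0.002, 'ry': 0.0, 'rz': 0.143}
dome 222 [505.9 123.6] [40.8 41.1] 12.2 [0.5059 0.1235] [0.5063 0.1227 0.0684]
block 141 [506.4 126.3] [56.1 56.1] 12.0 [0.5024 0.1225] [0.496  0.1172 0.0276]
tin 56 [ 591.2 -278.3] [39.4 15. ] 26.1 [ 0.5904 -0.2782] [ 0.5893 -0.278   0.0241]
```

Call:
jog_arm:
  plan:
    - {"rx": 0,"ry": 0,"rz": 0.08,"x": 0.09,"y": -0.15,"z": 1.2,"hand": 80}
    - {"rx": 0,"ry": 0,"rz": 0.143,"x": 0.09,"y": -0.15,"z": 2.4,"hand": 80}
    - {"rx": 0,"ry": 0,"rz": 0.143,"x": 0.09,"y": -0.15,"z": 3.5,"hand": 80}
    - {"rx": 0,"ry": 0,"rz": 0.143,"x": 0.09,"y": -0.15,"z": 4.4,"hand": 80}
    - {"rx": 0,"ry": 0,"rz": 0.143,"x": 0.09,"y": -0.15,"z": 5.0,"hand": 80}
    - {"rx": 0,"ry": 0,"rz": 0.143,"x": 0.09,"y": -0.15,"z": 5.3,"hand": 80}
    - {"rx": 0,"ry": 0,"rz": 0.143,"x": 0.09,"y": -0.15,"z": 5.35,"hand": 75}
    - {"rx": 0,"ry": 0,"rz": 0.143,"x": 0.09,"y": -0.15,"z": 5.35,"hand": 65}
    - {"rx": 0,"ry": 0,"rz": 0.143,"x": 0.09,"y": -0.15,"z": 5.35,"hand": 60}
    - {"rx": 0,"ry": 0,"rz": 0.143,"x": 0.09,"y": -0.15,"z": 5.35,"hand": 50}
  squeeze: 15

```text
t: 17.3
eef_pos: [0.5975, -0.2918, 0.0086]
orientation: [3.131, 0.242, 0.003]
wrist_force: [1.3, -1.2, 1.2]
grip_width: 0.632
grip_force: 0.3
```

Call:
jog_arm:
  plan:
    - {"rx": 0,"ry": 0,"rz": 0,"x": 0,"y": 0,"z": 0,"hand": 45}
    - {"rx": 0,"ry": 0,"rz": 0,"x": 0,"y": 0,"z": 0,"hand": 45}
    - {"rx": 0,"ry": 0,"rz": 0,"x": 0,"y": 0,"z": 0,"hand": 45}
    - {"rx": 0,"ry": 0,"rz": 0,"x": 0,"y": 0,"z": 0,"hand": 45}
    - {"rx": 0,"ry": 0,"rz": 0,"x": 0,"y": 0,"z": 0,"hand": 45}
    - {"rx": 0,"ry": 0,"rz": 0,"x": 0,"y": 0,"z": 0,"hand": 45}
    - {"rx": 0,"ry": 0,"rz": 0,"x": 0,"y": 0,"z": 0,"hand": 45}
    - {"rx": 0,"ry": 0,"rz": 0,"x": 0,"y": 0,"z": 0,"hand": 45}
    - {"rx": 0,"ry": 0,"rz": 0,"x": 0,"y": 0,"z": 0,"hand": 45}
    - {"rx": 0,"ry": 0,"rz": 0,"x": 0,"y": 0,"z": 0,"hand": 45}

```text
t: 18.3
eef_pos: [0.5975, -0.2919, 0.0085]
orientation: [3.131, 0.241, 0.003]
wrist_force: [-0.7, 0.8, 5.7]
grip_width: 0.61
grip_force: 15.0
```

```bash
python3 - <<'E'
from mv import *
go([(.5316,-.135,.15,-81.8)])
E
```

```text
t 18.3 p [ 0.5975 -0.2919  0.0085]
psi -81.2
{'x': -1.36, 'y': -5.5, 'z': -4.73, 'rx': 0.001, 'ry': -0.002, 'rz': 0.011}
```

Call:
jog_arm:
  plan:
    - {"rx": 0,"ry": 0,"rz": 0,"x": 0,"y": 0,"z": -0.5,"hand": 45}
    - {"rx": 0,"ry": 0,"rz": 0,"x": 0,"y": 0,"z": -1.5,"hand": 45}
    - {"rx": 0,"ry": 0,"rz": 0,"x": 0,"y": 0,"z": -2.7,"hand": 45}
    - {"rx": 0,"ry": 0,"rz": 0,"x": -0.1,"y": -0.5,"z": -3.8,"hand": 45}
    - {"rx": 0,"ry": 0,"rz": 0,"x": -0.4,"y": -1.5,"z": -4.5,"hand": 45}
    - {"rx": 0,"ry": 0,"rz": 0,"x": -0.7,"y": -2.6,"z": -4.7,"hand": 45}
    - {"rx": 0,"ry": 0,"rz": 0,"x": -1.0,"y": -3.8,"z": -4.7,"hand": 45}
    - {"rx": 0,"ry": 0,"rz": 0,"x": -1.2,"y": -4.8,"z": -4.7,"hand": 45}
    - {"rx": 0,"ry": 0,"rz": 0,"x": -1.35,"y": -5.4,"z": -4.7,"hand": 45}
    - {"rx": 0,"ry": 0,"rz": 0,"x": -1.36,"y": -5.5,"z": -4.7,"hand": 45}

```text
t: 19.3
eef_pos: [0.5299, -0.1328, 0.1488]
orientation: [-3.131, -0.244, 0.001]
wrist_force: [-0.1, -1.1, -0.7]
grip_width: 0.611
grip_force: 15.0
```

```bash
python3 - <<'E'
from mv import *
go([(.5316,-.135,.027,-81.8)])
E
```

```text
t 19.3 p [ 0.5299 -0.1328  0.1488]
psi -81.1
{'x': 0.05, 'y': 0.09, 'z': 4.06, 'rx': -0.001, 'ry': 0.001, 'rz': 0.012}
```

Call:
jog_arm:
  plan:
    - {"rx": 0,"ry": 0,"rz": 0,"x": 0.03,"y": 0.05,"z": 0.6,"hand": 45}
    - {"rx": 0,"ry": 0,"rz": 0,"x": 0.03,"y": 0.05,"z": 1.5,"hand": 45}
    - {"rx": 0,"ry": 0,"rz": 0,"x": 0.03,"y": 0.05,"z": 2.4,"hand": 45}
    - {"rx": 0,"ry": 0,"rz": 0,"x": 0.03,"y": 0.05,"z": 3.1,"hand": 45}
    - {"rx": 0,"ry": 0,"rz": 0,"x": 0.03,"y": 0.05,"z": 3.6,"hand": 45}
    - {"rx": 0,"ry": 0,"rz": 0,"x": 0.03,"y": 0.05,"z": 3.85,"hand": 45}
    - {"rx": 0,"ry": 0,"rz": 0,"x": 0.03,"y": 0.05,"z": 3.95,"hand": 45}
    - {"rx": 0,"ry": 0,"rz": 0,"x": 0.03,"y": 0.05,"z": 3.95,"hand": 45}
    - {"rx": 0,"ry": 0,"rz": 0,"x": 0.03,"y": 0.05,"z": 3.95,"hand": 45}
    - {"rx": 0,"ry": 0,"rz": 0,"x": 0.03,"y": 0.05,"z": 3.95,"hand": 45}

```text
t: 20.3
eef_pos: [0.5328, -0.1362, 0.0307]
orientation: [3.132, 0.241, 0.002]
wrist_force: [0.1, 0.0, -0.3]
grip_width: 0.608
grip_force: 15.0
```

```bash
python3 - <<'E'
from mv import *
go([(.5316,-.135,.0235,-81.8)])
a,d=snapshot("side"); cv2.imwrite("pics/s3.png",cv2.resize(a[140:230,220:340,::-1],(800,600),interpolation=cv2.INTER_CUBIC))
E
```

```text
t 20.3 p [ 0.5328 -0.1362  0.0307]
psi -81.2
{'x': -0.04, 'y': -0.04, 'z': 0.24, 'rx': 0.001, 'ry': -0.001, 'rz': 0.011}
```

View pics/s3.png

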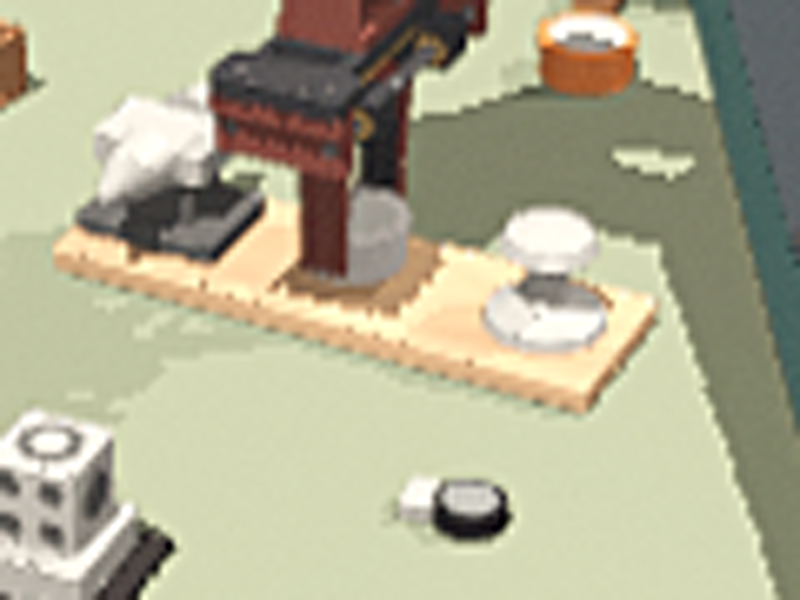

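The tin at (375,235) is level, just above the wood between anvil and stake. Lowering it.

Call:
jog_arm:
  plan:
    - {"rx": 0,"ry": 0,"rz": 0,"x": -0.04,"y": -0.04,"z": 0.05,"hand": 45}
    - {"rx": 0,"ry": 0,"rz": 0,"x": -0.04,"y": -0.04,"z": 0.1,"hand": 45}
    - {"rx": 0,"ry": 0,"rz": 0,"x": -0.04,"y": -0.04,"z": 0.15,"hand": 45}
    - {"rx": 0,"ry": 0,"rz": 0,"x": -0.04,"y": -0.04,"z": 0.19,"hand": 45}
    - {"rx": 0,"ry": 0,"rz": 0,"x": -0.04,"y": -0.04,"z": 0.22,"hand": 45}
    - {"rx": 0,"ry": 0,"rz": 0,"x": -0.04,"y": -0.04,"z": 0.25,"hand": 45}
    - {"rx": 0,"ry": 0,"rz": 0,"x": -0.04,"y": -0.04,"z": 0.25,"hand": 45}
    - {"rx": 0,"ry": 0,"rz": 0,"x": -0.04,"y": -0.04,"z": 0.25,"hand": 45}
    - {"rx": 0,"ry": 0,"rz": 0,"x": -0.04,"y": -0.04,"z": 0.25,"hand": 45}
    - {"rx": 0,"ry": 0,"rz": 0,"x": -0.04,"y": -0.04,"z": 0.25,"hand": 45}

```text
t: 21.35
eef_pos: [0.5307, -0.1347, 0.0234]
orientation: [-3.132, -0.242, -0.0]
wrist_force: [-2.9, 1.9, 12.2]
grip_width: 0.606
grip_force: 15.0
```

Contact made. Releasing and lifting.

Call:
jog_arm:
  plan:
    - {"rx": 0,"ry": 0,"rz": 0,"x": 0,"y": 0,"z": -0.02,"hand": 58}
    - {"rx": 0,"ry": 0,"rz": 0,"x": 0,"y": 0,"z": -0.02,"hand": 64}
    - {"rx": 0,"ry": 0,"rz": 0,"x": 0,"y": 0,"z": -0.02,"hand": 68}
    - {"rx": 0,"ry": 0,"rz": 0,"x": 0,"y": 0,"z": -0.02,"hand": 72}
    - {"rx": 0,"ry": 0,"rz": 0,"x": 0,"y": 0,"z": -0.4,"hand": 72}
    - {"rx": 0,"ry": 0,"rz": 0,"x": 0,"y": 0,"z": -1.3,"hand": 72}
    - {"rx": 0,"ry": 0,"rz": 0,"x": 0,"y": 0,"z": -2.5,"hand": 72}
    - {"rx": 0,"ry": 0,"rz": 0,"x": 0,"y": 0,"z": -3.7,"hand": 72}
    - {"rx": 0,"ry": 0,"rz": 0,"x": 0,"y": 0,"z": -4.8,"hand": 72}
    - {"rx": 0,"ry": 0,"rz": 0,"x": 0,"y": 0,"z": -5.0,"hand": 72}

```text
t: 22.35
eef_pos: [0.5334, -0.1358, 0.1771]
orientation: [3.129, 0.241, 0.011]
wrist_force: [1.1, 0.4, -0.6]
grip_width: 0.821
grip_force: 0.0
```

```bash
python3 - <<'E'
from mv import *
go([(.437,.354,.16,69.2-180),(.437,.354,.16,69.2)])
E
```

```text
t 22.35 p [ 0.5334 -0.1358  0.1771]
psi -81.2
{'x': -0.68, 'y': -16.63, 'z': 0.5, 'rx': 0.002, 'ry': -0.008, 'rz': 0.517}
{'x': -0.68, 'y': -16.63, 'z': 0.5, 'rx': 0.01, 'ry': 0.003, 'rz': -2.625}
```

Call:
jog_arm:
  plan:
    - {"rx": 0,"ry": 0,"rz": -0.14,"x": 0,"y": -1,"z": 0,"hand": 72}
    - {"rx": 0,"ry": 0,"rz": -0.29,"x": 0,"y": -2,"z": 0,"hand": 72}
    - {"rx": 0,"ry": 0,"rz": -0.44,"x": -0.1,"y": -3,"z": 0,"hand": 72}
    - {"rx": 0,"ry": 0,"rz": -0.59,"x": -0.1,"y": -4,"z": 0,"hand": 72}
    - {"rx": 0,"ry": 0,"rz": -0.73,"x": -0.2,"y": -5,"z": 0,"hand": 72}
    - {"rx": 0,"ry": 0,"rz": -0.88,"x": -0.2,"y": -6,"z": 0,"hand": 72}
    - {"rx": 0,"ry": 0,"rz": -1.03,"x": -0.3,"y": -7,"z": 0,"hand": 72}
    - {"rx": 0,"ry": 0,"rz": -1.18,"x": -0.3,"y": -8,"z": 0,"hand": 72}
    - {"rx": 0,"ry": 0,"rz": -1.33,"x": -0.4,"y": -9,"z": 0,"hand": 72}
    - {"rx": 0,"ry": 0,"rz": -1.45,"x": -0.4,"y": -10,"z": 0,"hand": 72}

```text
t: 23.35
eef_pos: [0.4716, 0.1608, 0.1719]
orientation: [-2.177, -2.263, 0.002]
wrist_force: [-0.2, 0.9, -0.4]
grip_width: 0.821
grip_force: 0.0
```

```bash
python3 - <<'E'
from mv import *
go([(.437,.354,.14,69.2)])
E
```

```text
t 23.35 p [0.4716 0.1608 0.1719]
psi 2.2
{'x': 6.48, 'y': -0.9, 'z': 1.06, 'rx': -0.001, 'ry': -0.001, 'rz': -1.169}
```

Call:
jog_arm:
  plan:
    - {"rx": 0,"ry": 0,"rz": -0.14,"x": 0.8,"y": -0.1,"z": 0,"hand": 65}
    - {"rx": 0,"ry": 0,"rz": -0.29,"x": 1.6,"y": -0.2,"z": 0,"hand": 65}
    - {"rx": 0,"ry": 0,"rz": -0.44,"x": 2.5,"y": -0.3,"z": 0,"hand": 65}
    - {"rx": 0,"ry": 0,"rz": -0.59,"x": 3.5,"y": -0.5,"z": 0.2,"hand": 65}
    - {"rx": 0,"ry": 0,"rz": -0.73,"x": 4.5,"y": -0.6,"z": 0.5,"hand": 65}
    - {"rx": 0,"ry": 0,"rz": -0.88,"x": 5.5,"y": -0.8,"z": 0.8,"hand": 65}
    - {"rx": 0,"ry": 0,"rz": -1.03,"x": 6.2,"y": -0.9,"z": 1.0,"hand": 65}
    - {"rx": 0,"ry": 0,"rz": -1.14,"x": 6.45,"y": -0.9,"z": 1.0,"hand": 65}
    - {"rx": 0,"ry": 0,"rz": -1.165,"x": 6.45,"y": -0.9,"z": 1.0,"hand": 65}
    - {"rx": 0,"ry": 0,"rz": -1.165,"x": 6.45,"y": -0.9,"z": 1.0,"hand": 65}

```text
t: 24.35
eef_pos: [0.4392, 0.3519, 0.142]
orientation: [-0.584, -3.086, 0.001]
wrist_force: [0.4, 0.0, 0.2]
grip_width: 0.741
grip_force: 0.0
```

```bash
python3 - <<'E'
from mv import *
go([(.437,.354,.005,69.2)])
E
```

```text
t 24.35 p [0.4392 0.3519 0.142 ]
psi 68.6
{'x': 0.09, 'y': 0.04, 'z': 4.57, 'rx': -0.001, 'ry': -0.0, 'rz': -0.011}
```

Call:
jog_arm:
  plan:
    - {"rx": 0,"ry": 0,"rz": -0.01,"x": 0.08,"y": 0.04,"z": 1.0,"hand": 65}
    - {"rx": 0,"ry": 0,"rz": -0.01,"x": 0.08,"y": 0.04,"z": 2.1,"hand": 65}
    - {"rx": 0,"ry": 0,"rz": -0.01,"x": 0.08,"y": 0.04,"z": 3.1,"hand": 65}
    - {"rx": 0,"ry": 0,"rz": -0.01,"x": 0.08,"y": 0.04,"z": 3.9,"hand": 65}
    - {"rx": 0,"ry": 0,"rz": -0.01,"x": 0.08,"y": 0.04,"z": 4.35,"hand": 60}
    - {"rx": 0,"ry": 0,"rz": -0.01,"x": 0.08,"y": 0.04,"z": 4.5,"hand": 50}
    - {"rx": 0,"ry": 0,"rz": -0.01,"x": 0.08,"y": 0.04,"z": 4.5,"hand": 40}
    - {"rx": 0,"ry": 0,"rz": -0.01,"x": 0.08,"y": 0.04,"z": 4.5,"hand": 33}
    - {"rx": 0,"ry": 0,"rz": -0.01,"x": 0.08,"y": 0.04,"z": 4.5,"hand": 27}
    - {"rx": 0,"ry": 0,"rz": -0.01,"x": 0.08,"y": 0.04,"z": 4.5,"hand": 20}
  squeeze: 20

```text
t: 25.35
eef_pos: [0.4387, 0.3549, 0.0085]
orientation: [0.567, 3.088, 0.003]
wrist_force: [-0.6, -0.4, 3.1]
grip_width: 0.293
grip_force: 20.0
```

Call:
jog_arm:
  plan:
    - {"rx": 0,"ry": 0,"rz": 0,"x": 0,"y": 0,"z": 0,"hand": 15}
    - {"rx": 0,"ry": 0,"rz": 0,"x": 0,"y": 0,"z": 0,"hand": 15}
    - {"rx": 0,"ry": 0,"rz": 0,"x": 0,"y": 0,"z": 0,"hand": 15}
    - {"rx": 0,"ry": 0,"rz": 0,"x": 0,"y": 0,"z": 0,"hand": 15}
    - {"rx": 0,"ry": 0,"rz": 0,"x": 0,"y": 0,"z": 0,"hand": 15}
    - {"rx": 0,"ry": 0,"rz": 0,"x": 0,"y": 0,"z": 0,"hand": 15}
    - {"rx": 0,"ry": 0,"rz": 0,"x": 0,"y": 0,"z": 0,"hand": 15}
    - {"rx": 0,"ry": 0,"rz": 0,"x": 0,"y": 0,"z": 0,"hand": 15}
    - {"rx": 0,"ry": 0,"rz": 0,"x": 0,"y": 0,"z": 0,"hand": 15}
    - {"rx": 0,"ry": 0,"rz": 0,"x": 0,"y": 0,"z": 0,"hand": 15}

```text
t: 26.35
eef_pos: [0.4386, 0.3549, 0.0085]
orientation: [0.566, 3.089, 0.002]
wrist_force: [-0.3, -0.5, 6.0]
grip_width: 0.292
grip_force: 20.0
```

```bash
python3 - <<'E'
from mv import *
go([(.53,.31,.15,40),(.5993,.1455,.15,12)])
E
```

```text
t 26.35 p [0.4386 0.3549 0.0085]
psi 69.2
{'x': -3.38, 'y': -0.31, 'z': -4.71, 'rx': 0.002, 'ry': 0.001, 'rz': 0.51}
{'x': -7.49, 'y': -4.62, 'z': -4.72, 'rx': 0.002, 'ry': 0.0, 'rz': 0.999}
```

Call:
jog_arm:
  plan:
    - {"rx": 0,"ry": 0,"rz": 0,"x": 0,"y": 0,"z": -0.4,"hand": 15}
    - {"rx": 0,"ry": 0,"rz": 0,"x": 0,"y": 0,"z": -1.4,"hand": 15}
    - {"rx": 0,"ry": 0,"rz": 0,"x": 0,"y": 0,"z": -2.6,"hand": 15}
    - {"rx": 0,"ry": 0,"rz": 0.08,"x": -0.6,"y": -0.1,"z": -3.7,"hand": 15}
    - {"rx": 0,"ry": 0,"rz": 0.18,"x": -1.4,"y": -0.2,"z": -4.5,"hand": 15}
    - {"rx": 0,"ry": 0,"rz": 0.3,"x": -2.4,"y": -0.3,"z": -4.7,"hand": 15}
    - {"rx": 0,"ry": 0,"rz": 0.43,"x": -3.4,"y": -0.6,"z": -4.7,"hand": 15}
    - {"rx": 0,"ry": 0,"rz": 0.56,"x": -4.3,"y": -1.3,"z": -4.7,"hand": 15}
    - {"rx": 0,"ry": 0,"rz": 0.69,"x": -5.2,"y": -2.2,"z": -4.7,"hand": 15}
    - {"rx": 0,"ry": 0,"rz": 0.82,"x": -6.1,"y": -3.1,"z": -4.7,"hand": 15}

```text
t: 27.35
eef_pos: [0.576, 0.2012, 0.149]
orientation: [-1.758, -2.604, 0.0]
wrist_force: [1.0, -0.8, -1.6]
grip_width: 0.295
grip_force: 20.0
```

```bash
python3 - <<'E'
from mv import *
go([(.5993,.1455,.1,12)])
E
```

```text
t 27.35 p [0.576  0.2012 0.149 ]
psi 22.0
{'x': -2.01, 'y': 0.02, 'z': 1.63, 'rx': -0.0, 'ry': -0.0, 'rz': 0.174}
```

Call:
jog_arm:
  plan:
    - {"rx": 0,"ry": 0,"rz": 0.09,"x": -0.7,"y": 0,"z": 0,"hand": 15}
    - {"rx": 0,"ry": 0,"rz": 0.15,"x": -1.4,"y": 0,"z": 0,"hand": 15}
    - {"rx": 0,"ry": 0,"rz": 0.174,"x": -1.85,"y": 0.02,"z": 0.2,"hand": 15}
    - {"rx": 0,"ry": 0,"rz": 0.174,"x": -2.0,"y": 0.02,"z": 0.8,"hand": 15}
    - {"rx": 0,"ry": 0,"rz": 0.174,"x": -2.0,"y": 0.02,"z": 1.5,"hand": 15}
    - {"rx": 0,"ry": 0,"rz": 0.174,"x": -2.0,"y": 0.02,"z": 2.1,"hand": 15}
    - {"rx": 0,"ry": 0,"rz": 0.174,"x": -2.0,"y": 0.02,"z": 2.5,"hand": 15}
    - {"rx": 0,"ry": 0,"rz": 0.174,"x": -2.0,"y": 0.02,"z": 2.5,"hand": 15}
    - {"rx": 0,"ry": 0,"rz": 0.174,"x": -2.0,"y": 0.02,"z": 2.5,"hand": 15}
    - {"rx": 0,"ry": 0,"rz": 0.174,"x": -2.0,"y": 0.02,"z": 2.5,"hand": 15}

```text
t: 28.35
eef_pos: [0.5999, 0.1473, 0.0743]
orientation: [1.97, 2.446, 0.002]
wrist_force: [0.6, -1.3, -0.5]
grip_width: 0.292
grip_force: 20.0
```

```bash
python3 - <<'E'
from mv import *
go([(.5993,.1455,.0085,12)])
a,d=snapshot("side"); cv2.imwrite("pics/s4.png",cv2.resize(a[140:260,140:300,::-1],(800,600),interpolation=cv2.INTER_CUBIC))
E
```

```text
t 28.35 p [0.5999 0.1473 0.0743]
psi 12.3
{'x': -0.06, 'y': -0.04, 'z': 2.19, 'rx': 0.002, 'ry': 0.0, 'rz': 0.005}
```

View pics/s4.png

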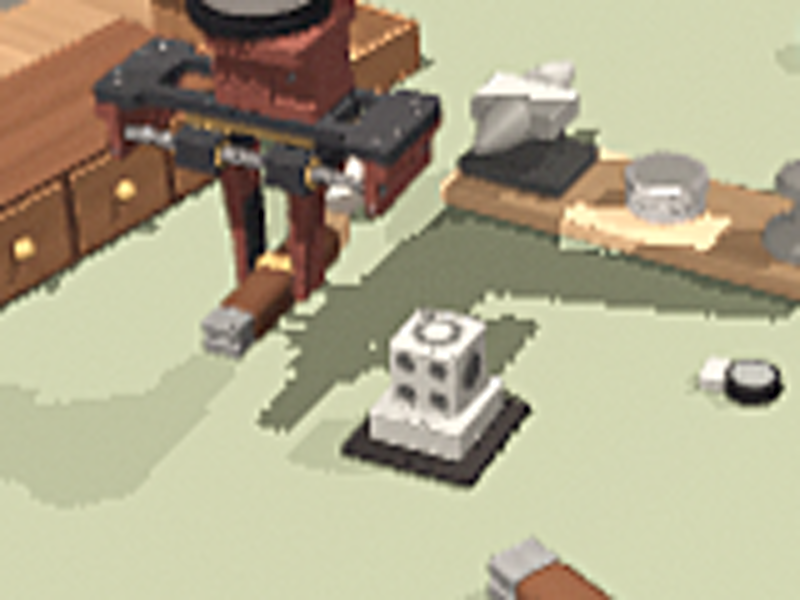

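The clamp is held at (270,290), square with the pad, and the stack at (440,390) stands well. Lowering it.

Call:
jog_arm:
  plan:
    - {"rx": 0,"ry": 0,"rz": 0,"x": -0.05,"y": -0.02,"z": 0.6,"hand": 15}
    - {"rx": 0,"ry": 0,"rz": 0,"x": -0.05,"y": -0.02,"z": 1.2,"hand": 15}
    - {"rx": 0,"ry": 0,"rz": 0,"x": -0.05,"y": -0.02,"z": 1.6,"hand": 15}
    - {"rx": 0,"ry": 0,"rz": 0,"x": -0.05,"y": -0.02,"z": 1.85,"hand": 15}
    - {"rx": 0,"ry": 0,"rz": 0,"x": -0.05,"y": -0.02,"z": 1.98,"hand": 15}
    - {"rx": 0,"ry": 0,"rz": 0,"x": -0.05,"y": -0.02,"z": 2.06,"hand": 15}
    - {"rx": 0,"ry": 0,"rz": 0,"x": -0.05,"y": -0.02,"z": 2.1,"hand": 15}
    - {"rx": 0,"ry": 0,"rz": 0,"x": -0.05,"y": -0.02,"z": 2.14,"hand": 15}
    - {"rx": 0,"ry": 0,"rz": 0,"x": -0.05,"y": -0.02,"z": 2.16,"hand": 15}
    - {"rx": 0,"ry": 0,"rz": 0,"x": -0.05,"y": -0.02,"z": 2.16,"hand": 15}

```text
t: 29.4
eef_pos: [0.599, 0.1455, 0.0088]
orientation: [1.971, 2.446, 0.001]
wrist_force: [0.1, 0.7, -0.4]
grip_width: 0.294
grip_force: 20.0
```

Call:
jog_arm:
  plan:
    - {"rx": 0,"ry": 0,"rz": 0,"x": 0,"y": 0,"z": 0.03,"hand": 15}
    - {"rx": 0,"ry": 0,"rz": 0,"x": 0,"y": 0,"z": 0.03,"hand": 15}
    - {"rx": 0,"ry": 0,"rz": 0,"x": 0,"y": 0,"z": 0.03,"hand": 30}
    - {"rx": 0,"ry": 0,"rz": 0,"x": 0,"y": 0,"z": 0.03,"hand": 36}
    - {"rx": 0,"ry": 0,"rz": 0,"x": 0,"y": 0,"z": 0.0,"hand": 42}
    - {"rx": 0,"ry": 0,"rz": 0,"x": 0,"y": 0,"z": 0.0,"hand": 42}
    - {"rx": 0,"ry": 0,"rz": 0,"x": 0,"y": 0,"z": -0.4,"hand": 42}
    - {"rx": 0,"ry": 0,"rz": 0,"x": 0,"y": 0,"z": -1.4,"hand": 42}
    - {"rx": 0,"ry": 0,"rz": 0,"x": 0,"y": 0,"z": -2.8,"hand": 42}
    - {"rx": 0,"ry": 0,"rz": 0,"x": 0,"y": 0,"z": -4.2,"hand": 42}

```text
t: 30.4
eef_pos: [0.5984, 0.1454, 0.1362]
orientation: [-1.971, -2.445, 0.001]
wrist_force: [0.8, -0.6, -0.0]
grip_width: 0.482
grip_force: 0.0
```

Call:
jog_arm:
  plan:
    - {"rx": 0,"ry": 0,"rz": 0,"x": 0,"y": 0,"z": -1,"hand": 60}
    - {"rx": 0,"ry": 0,"rz": 0,"x": -1,"y": 0,"z": -2,"hand": 60}
    - {"rx": 0,"ry": 0,"rz": 0,"x": -2.4,"y": -0.3,"z": -2,"hand": 60}
    - {"rx": 0,"ry": 0,"rz": 0,"x": -4,"y": -1,"z": -2,"hand": 60}
    - {"rx": 0,"ry": 0,"rz": 0,"x": -5.5,"y": -1.5,"z": -2,"hand": 60}
    - {"rx": 0,"ry": 0,"rz": 0,"x": -7,"y": -2,"z": -2,"hand": 60}
    - {"rx": 0,"ry": 0,"rz": 0,"x": -8.5,"y": -2.5,"z": -2,"hand": 60}
    - {"rx": 0,"ry": 0,"rz": 0,"x": -10,"y": -3,"z": -2,"hand": 60}
    - {"rx": 0,"ry": 0,"rz": 0,"x": -11.5,"y": -3.5,"z": -2,"hand": 60}
    - {"rx": 0,"ry": 0,"rz": 0,"x": -13,"y": -4,"z": -2,"hand": 60}

```text
t: 31.4
eef_pos: [0.5639, -0.263, 0.1956]
orientation: [1.971, 2.445, 0.0]
wrist_force: [0.9, -0.5, 0.2]
grip_width: 0.684
grip_force: 0.0
```

Call:
jog_arm:
  plan:
    - {"rx": 0,"ry": 0,"rz": 0,"x": -1.3,"y": -0.4,"z": 0,"hand": 60}
    - {"rx": 0,"ry": 0,"rz": 0,"x": -2.6,"y": -0.8,"z": 0,"hand": 60}
    - {"rx": 0,"ry": 0,"rz": 0,"x": -3.9,"y": -1.2,"z": 0,"hand": 60}
    - {"rx": 0,"ry": 0,"rz": 0,"x": -5,"y": -1.5,"z": 0,"hand": 60}
    - {"rx": 0,"ry": 0,"rz": 0,"x": -6,"y": -1.8,"z": 0,"hand": 60}
    - {"rx": 0,"ry": 0,"rz": 0,"x": -6.5,"y": -2,"z": 0,"hand": 60}
    - {"rx": 0,"ry": 0,"rz": 0,"x": -6.5,"y": -2,"z": 0,"hand": 60}
    - {"rx": 0,"ry": 0,"rz": 0,"x": -6.5,"y": -2,"z": 0,"hand": 60}
    - {"rx": 0,"ry": 0,"rz": 0,"x": -6.5,"y": -2,"z": 0,"hand": 60}
    - {"rx": 0,"ry": 0,"rz": 0,"x": -6.5,"y": -2,"z": 0,"hand": 60}

```text
t: 32.4
eef_pos: [0.5476, -0.4627, 0.1947]
orientation: [-1.969, -2.447, -0.001]
wrist_force: [-0.0, 0.1, 0.0]
grip_width: 0.683
grip_force: 0.0
```

```bash
python3 - <<'E'
from chk import *
from mv import *
a,d=snapshot("top"); np.savez("top2.npz",a=a,d=d)
for nm,c,r,lo,hi,zz in [("dome",(317,288),36,.06,.08,.068),("tin",(458,275),40,.03,.05,.039),("clamp",(308,238),48,.012,.035,.022)]:
    m,P=mask("top",a,d,c,r,lo,hi); R,cc,t=rect("top",m,zz); print(nm,m.sum(),np.round(R[0],1),np.round(R[1],1),round(R[2],1),cc.round(4),round(np.degrees(t),1),np.median(P[m>0],0).round(4))
b,e=snapshot("side"); np.savez("side2.npz",a=b,d=e)
# independent check: dome and block from side depth
P=cloud("side",e)
for nm,lo,hi in[("dome",.064,.075),("padblk",.025,.031)]:
    m=(P[...,2]>lo)&(P[...,2]<hi)&(abs(P[...,0]-.508)<.05)&(abs(P[...,1]-.126)<.05); q=P[m][:,:2]; r=cv2.minAreaRect((q*1000).astype(np.float32)); print("side",nm,m.sum(),q.mean(0),r)
m=(P[...,2]<.013)&(P[...,2]>-.005)&(b.max(2)<70)&(abs(P[...,0]-.508)<.06)&(abs(P[...,1]-.126)<.06); print("pad",cv2.minAreaRect((P[m][:,:2]*1000).astype(np.float32)),m.sum())
m=(P[...,2]>.034)&(P[...,2]<.044)&(np.hypot(P[...,0]-.532,P[...,1]+.135)<.04); print("tin side",P[m].mean(0),m.sum())
cv2.imwrite("pics/t2.png",cv2.resize(a[90:280,80:420,::-1],(800,447),interpolation=cv2.INTER_CUBIC))
go([])
E
```

```text
dome 221 [506.  123.7] [40.5 40.7] 11.0 [0.5059 0.1235] 140.8 [0.5063 0.1228 0.0683]
tin 289 [ 529.9 -135.1] [53.  50.7] 88.9 [ 0.5292 -0.1356] 149.7 [ 0.5295 -0.1361  0.0394]
clamp 401 [596.8 144.2] [ 28.2 131.7] 11.5 [0.5968 0.1456] 102.2 [0.5963 0.1462 0.0234]
side dome 132 [0.50357263 0.13064944] ((504.0495910644531, 130.5265350341797), (39.89063262939453, 45.10757064819336), 13.053007125854492)
side padblk 107 [0.49605937 0.14269102] ((504.52874755859375, 133.6624755859375), (57.06377410888672, 55.95845031738281), 13.20677375793457)
pad ((504.7769775390625, 132.52499389648438), (79.03999328613281, 81.07268524169922), 13.856249809265137) 141
tin side [ 0.52683342 -0.12880088  0.03772871] 127
t 32.5 p [ 0.5476 -0.4632  0.1947]
psi 12.3
```

View pics/t2.png

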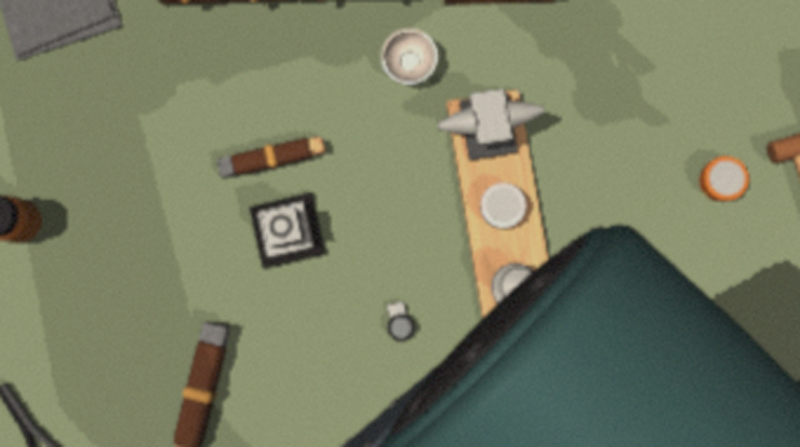

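The clamp at (270,155) lies parallel behind the pad with a gap of about 38 mm. The stack is at (287,230), the tin at (503,205) is about 2 mm from the midpoint, the other things I can see are where they were, and the gripper is clear.

```bash
python3 -c "
from bench import finish_job
print(finish_job())"
```

```text
the job is handed in; nothing more can be done
None
```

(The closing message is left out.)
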